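Unload the drill jig into the parts crate

ROBOT

A 6-joint arm with a two-finger parallel gripper is mounted at the origin on a cart in front of the work surface, level with it; the furniture and walls round the work are solid. World frame = base frame: x ahead of the robot, y to its left, z up, the work surface at z = 0. Lengths are in m, angles in rad, forces in N, time in s.
With the tool pointing down it reaches from about 0.275 to 0.825 m from the base axis. Payload 4.9 kg.
Tool frame: the origin (TCP) lies midway between the tips of the shut fingers; the grasp point (between the pads) lies 19 mm behind it (ctrl.tcp_to_grasp is the distance from the TCP to the grasp point, in m); z points along the fingers, y is the line along which they close (so a half turn about z gives the same grasp; the last joint's range is limited). The gripper opens to 85 mm and grips with 20 to 120 N. Pads are 22 mm wide; open, the fingers measure 114 mm over their backs; the gripper's body (76 mm by 85 mm) begins 54 mm behind the grasp point. The pads swing forward as they close: fully open they stand 13 mm farther back than shut.
Start: joints at [-1.439, 0.326, -0.193, 1.052, 0, 1.437], TCP at [0.144, -0.531, 0.231] pointing down, gripper open.
Joint ranges: [-2.65, 2.65], [-0.97, 1.79], [-1.3, 1.35], [-1.93, 2.1], [-1.47, 1.37], [-3.14, 3.14]. Speed limits (rad/s): [2.57, 2.57, 3.14, 3.14, 3.14, 3.14].

INTERFACE

Orientations are given as a rotation vector (axis times angle).
In Python, from bench import ctrl, kin, imaging gives the robot as it stands. The module is installed in compiled form; this text tells all that it offers. Calls block until the motion is done:
- ctrl.goto(position, orientation): joint-space move of the TCP to a pose.
- ctrl.move_straight(position, orientation=None, v=0.15, until_force=None): straight line of the TCP; orientation=None keeps the orientation; v is the mean speed in m/s. With until_force (N) it stops when the force on the tool has changed by that much, and returns True; else False.
- ctrl.move_j(angles): joint-space move.
- ctrl.let_go() and ctrl.grasp(effort=None): open the fingers fully, or close them until they stop; effort is the grip in N (None keeps the last).
- ctrl.hold(seconds).
- kin.inverse_kinematics(position, orientation): joint angles nearest the present ones, or None.
- ctrl.state(): the state.
- imaging.snapshot(name): name is "scene" or "top"; returns the picture (400x640x3 uint8, blue, green, red); there is no depth.
- imaging.get_calibration(name): a dict with "fov_y" (degrees; the focal length in pixels is half the picture's height over the tangent of half this angle, whatever the lens; pixels are square), "cx", "cy" (the principal point, pixels), "D" ([k1, k2, p1, p2, k3] as OpenCV has them; the pictures are not rectified), "eye" and "orientation" of the camera in the world. Camera axes: x right, y up, looking along -z (the intrinsics and any distortion apply to the point x, -y, -z); pixel columns grow to the right and rows downward; lengths in m; the calibration is good to about 2 mm. A picture is of the moment at which its call begins. get_calibration takes no time and is no camera call.
A pose or a line that the arm cannot do raises ctrl.MotionError and nothing moves.
- ctrl.finish_job(): hands the job in; it is judged then, once.
The state is a dict: "time_s": time; "joints": joint angles; "qd": joint speeds; "effort": joint torques, N m; "eef_pos": TCP position; "tcp_rot": TCP orientation; "ft_force": force on the tool from outside, world axes, zero at the start; "torque": the same for the moment, N m; "grip_width": opening from 0.0 (shut) to 1.0 (fully open); "grasp_force": force on a finger pad.
Only numpy, scipy, OpenCV 4.12 (cv2) and the standard library are available. Lean on these libraries where they do the work, as an engineer would, in place of code of your own. Each camera call takes 0.05 s, during which the arm holds its last target. There are 200 camera calls.

TASK

The aluminium angle bracket in the drill jig is drilled and finished. Pull out the wedge that locks it in, by the wedge's exposed top edge, and set the wedge down on the bench top rather than dropping it (standing or lying, not in the crate). Then slide the bracket along the jig and out of its open end, without lifting it, so that it drops into the parts crate there; leave the undrilled bracket that waits on the bench where it is.

Things in the scene. Friction and masses are not known exactly. Their poses are not given: they have to be found in the camera images.
- jig: drill jig, fixed: a steel table 124 (x) by 145 mm (y), flat top 80 mm above the bench, on two webs and a foot. Origin on the bench, z up. Its +y is the way the bracket leaves: open end at y = +60 mm, closed end with a stop at y = -85. Two rails 8.5 mm high (inner faces x = -31.5 and +31.5) guide the bracket. Two posts 126 mm above the bench stand at x = 33 to 53 mm either side, y = 28 to 52
- push_gap (a point): point of the jig, 12 mm above the bracket's flat leg (98 mm above the bench), at jig x = 0, y = -14 mm: middle of the 52 mm free gap between the fixed bush plate (jig y = -72 to -40, top of its brass bushes 102 mm above the bench; it holds the bracket's tail down) and the inner face of the bracket's upright leg (jig y = +12). The place from which to push that leg towards +y
- open_end (a point): point on the table's top edge at the open end (jig x = 0, y = +60 mm, 80 mm above the bench), where the bracket tips off into the crate once its upright leg stands some 30 mm past it
- wedge_mid (a point): centre (half-way up) of the loose dark steel wedge, 0.25 kg: 90 mm wide (x), 82 tall (z), thickness (y) 8 mm at the foot, 13.5 at the top. It starts upright on the jig's table, axes as the jig's, at jig y about +24 mm (mid-thickness near the top: +25), between bracket and posts, with under 2 mm play; its top is 162 mm above the bench, 32 above the bracket. It comes out straight up
- bracket_mid (a point): centre of the finished bright aluminium angle bracket (loose, 0.1 to 0.21 kg), 60 mm wide (x), 85 long (y), 50 tall, 6 thick: a flat leg on the table and, at its +y end, an upright leg of full width. It starts in the jig, axes as the jig's, at jig y = -24.5 mm: upright leg at jig y +12 to +18, top 130 mm above the bench. With the wedge out it passes between the posts and slides under 0.5 to 3 N
- crate: loose grey parts crate, 0.5 kg: an open box 150 by 150 mm outside (rim 156), walls 4 mm, 58 mm high, on the bench under the jig's open end; origin at the centre of its underside, axes along its walls, nearly parallel to the jig's
- blank_mid (a point): centre of the undrilled bracket, same shape and size as the finished one, standing loose on the bench behind and to the right of the jig; to be left alone

How it is judged:
On the way:
1. the wedge is out of the jig and set down on the bench, let go (height (world z) of wedge_mid between -0.02 and 0.055 m and contact force between the fingers and wedge below 0.1 N), for 0.2 s.
At the end, for the whole second after the job is handed in: The finished bracket lies at rest inside the crate (its centre within the walls and below the 58 mm rim, clear of the jig), the crate stands flat on the bench, and the wedge rests on the bench top outside the crate (its centre less than 55 mm above the bench) (x of bracket_mid in the frame of crate between -0.075 and 0.075 m and y of bracket_mid in the frame of crate between -0.075 and 0.075 m and z of bracket_mid in the frame of crate between 0 and 0.058 m and contact force between bracket and jig below 0.1 N and linear speed of each of bracket, wedge below 0.02 m/s and angle between crate's own z axis and vertical below 0.1 rad and height (world z) of crate between -0.01 and 0.02 m and height (world z) of wedge_mid between -0.02 and 0.055 m and not (x of wedge_mid in the frame of crate between -0.08 and 0.08 m and y of wedge_mid in the frame of crate between -0.08 and 0.08 m)); the robot touches nothing.
It fails at once if the finished bracket is lifted: its centre rises 30 mm above its height in the jig (height (world z) of bracket_mid above 0.135 m).
It fails at once if the undrilled bracket is moved by more than 30 mm (distance of blank_mid from where it was at the start of the episode above 0.03 m).
It fails at once if the wedge is dropped from some 7 cm or more (moves faster than 1.2 m/s; toppling over from standing is slower) (linear speed of wedge above 1.2 m/s).
It also fails if it takes over 51 s, if anything falls off the work surface, if the arm or the gripper's body presses on something with over 40 N, if the wrist force passes 120 N, or if a joint passes its speed limit or range.

## Working session

There is one attempt and no reset: what is moved stays moved. The work goes in short steps, each a Python script; the robot and the scene stay as the last script left them, time stands still between calls to the robot, and variables do not carry over. Pictures are saved under pics/ and viewed, at most 14 in all, crops included, and the job is handed in when it is done.

```bash
mkdir -p pics
python3 - <<'E'
from bench import ctrl,kin,imaging
import cv2
for n in("scene","top"):
    cv2.imwrite(f"pics/{n}0.png",imaging.snapshot(n)); print(n,imaging.get_calibration(n))
s=ctrl.state(); print(s["time_s"],s["eef_pos"],s["tcp_rot"],ctrl.tcp_to_grasp)
E
```

```text
scene {'fov_y': 48.884316790302975, 'cx': 325.27655304449604, 'cy': 193.51068083229842, 'D': array([-0.09584783,  0.        ,  0.        ,  0.        ,  0.        ]), 'eye': array([ 0.24734284, -0.64970461,  0.5936921 ]), 'orientation': array([ 0.93796688, -0.2300097 , -0.45831879])}
top {'fov_y': 42.7597427725283, 'cx': 320.17883390486753, 'cy': 201.41659831668562, 'D': array([-0.07002398,  0.        ,  0.        ,  0.        ,  0.        ]), 'eye': array([ 0.46669761, -0.04086538,  1.29135121]), 'orientation': array([ 0.10203678, -0.06959838, -1.57584437])}
0.1 [ 0.14442703 -0.53014469  0.23057697] [-3.11232767e+00 -4.16074341e-01 -1.96505853e-05] 0.0187
```

View pics/scene0.png

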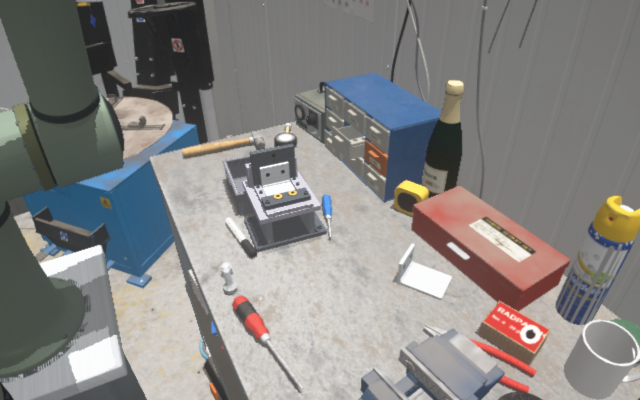

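View pics/top0.png

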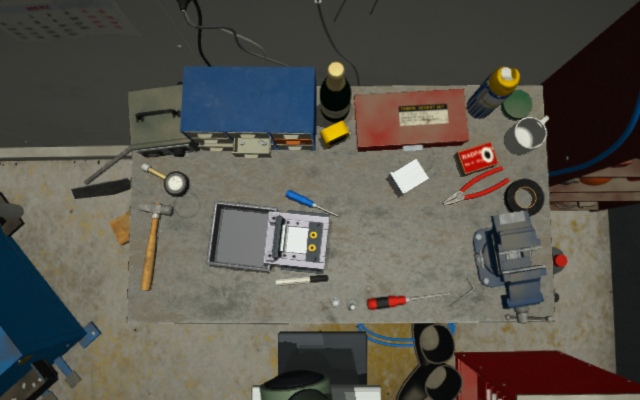

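The jig in the top view is at about (300,240), with the crate to its left at (240,237). Image-left is about world +y, and the blank is at (409,177). Next I'll enlarge the jig in both views.

Run:
```python
import cv2
a=cv2.imread("pics/top0.png")[190:285,200:340]; cv2.imwrite("pics/topc.png",cv2.resize(a,None,fx=5.7,fy=5.7,interpolation=cv2.INTER_CUBIC))
a=cv2.imread("pics/scene0.png")[120:255,210:345]; cv2.imwrite("pics/scc.png",cv2.resize(a,None,fx=4.4,fy=4.4,interpolation=cv2.INTER_CUBIC))
```

```text
(no output)
```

View pics/topc.png

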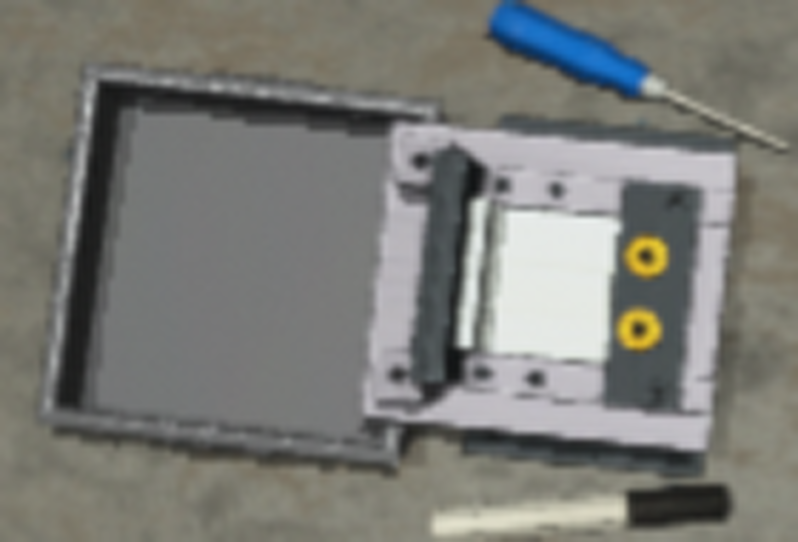

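View pics/scc.png

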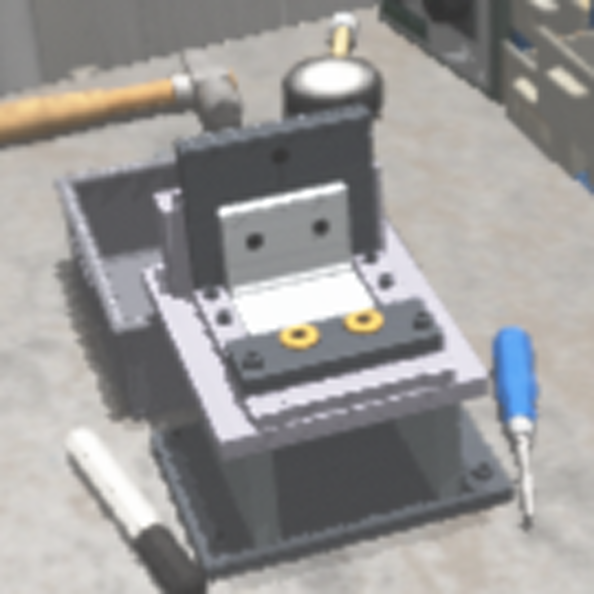

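In the top crop the table's top corners are at (392,124), (365,415), (737,152) and (708,450). The brass bushes are at (647,257) and (638,330), and the wedge's top edge runs from about (440,150) to (420,385). In the scene crop the wedge's top corners are at (177,147) and (372,108), and the bracket's top corners at (220,208) and (345,184). I'll fit the jig and crate poses from these points.

```bash
cat > h.py <<'E'
import numpy as np, cv2
from scipy.spatial.transform import Rotation as R
from scipy.optimize import least_squares
from bench import ctrl,kin,imaging
def proj(n,P):
    c=imaging.get_calibration(n); f=200/np.tan(np.radians(c["fov_y"]/2))
    q=R.from_rotvec(c["orientation"]).inv().apply(np.atleast_2d(P)-c["eye"])*[1,-1,-1]
    K=np.array([[f,0,c["cx"]],[0,f,c["cy"]],[0,0,1]])
    return cv2.projectPoints(q.reshape(-1,1,3),np.zeros(3),np.zeros(3),K,c["D"])[0].reshape(-1,2)
def W(p,L):
    L=np.atleast_2d(L).astype(float); o=R.from_euler("z",p[2]).apply(L); o[:,:2]+=p[:2]; return o
def fit(obs,x0):  # obs: list of (cam, px Nx2, local Nx3)
    g=lambda p:np.concatenate([(proj(n,W(p,L))-u).ravel() for n,u,L in obs])
    r=least_squares(g,x0,loss="soft_l1"); return r.x,g(r.x).reshape(-1,2)
E
cat > fit0.py <<'E'
from h import *
np.set_printoptions(precision=4,suppress=True)
T=lambda a:(np.array(a)+.5)/5.7-.5+[200,190]
S=lambda a:(np.array(a)+.5)/4.4-.5+[210,120]
top=("top",T([(392,124),(365,415),(737,152),(708,450),(642.5,293.5)]),np.array([(62,60,80),(-62,60,80),(62,-85,80),(-62,-85,80),(0,-56,102)])/1e3)
sc=("scene",S([(228,448),(487,380),(331.5,327.5),(220,208),(345,184),(177,147),(372,108)]),np.array([(-62,-85,80),(62,-85,80),(0,-56,102),(-30,12,130),(30,12,130),(-45,18.5,162),(45,18.5,162)])/1e3)
for o in([top],[sc],[top,sc]):
    p,r=fit(o,[.4,.05,0]); print(p,np.abs(r).max(1))
cr=("top",T([(88,68),(42,420),(395,465)]),np.array([(78,78,58),(-78,78,58),(-78,-78,58)])/1e3)
print("crate",*fit([cr],[.4,.2,0]))
bl=("top",np.array([[409,177.]]),np.array([[0,0,.01]]))
print("blank",least_squares(lambda q:(proj("top",[*q,.01])[0]-[409,177]),[.6,-.2]).x)
print("wedge_mid",W(p,[0,.024,.121]),"push_gap",W(p,[0,-.014,.098]))
E
python3 fit0.py
```

```text
[ 0.5103  0.0544 -0.0978] [0.4936 0.7625 0.2061 0.1206 1.4949]
[ 0.5122  0.0574 -0.1084] [2.3584 1.9863 0.3619 0.8834 0.314  0.8522 0.9952]
[ 0.511   0.055  -0.1015] [0.844  1.1064 0.3839 0.2515 1.2203 1.9224 1.3699 0.6575 1.6421 0.9451
 1.6166 1.5749]
crate [ 0.5204  0.174  -0.121 ] [[-0.1455 -1.3937]
 [-0.735   0.5265]
 [ 1.0346  0.3339]]
blank [ 0.6677 -0.2402]
wedge_mid [[0.5134 0.0789 0.121 ]] push_gap [[0.5096 0.0411 0.098 ]]
```

The combined fit agrees across the two cameras to about 3 mm, and the jig yaw is about -0.10 rad. The sizes match: the table is 61 by 51 px at 2.4 mm/px. I'll approach the wedge from above and grip it softly first, then re-centre on the wrist force.

```bash
cat >> h.py <<'E'
J=np.array([.511,.055,-.1015])
def down(yaw): return (R.from_euler("z",yaw)*R.from_euler("x",np.pi)).as_rotvec()
def info(t=""):
    s=ctrl.state(); print(t,round(s["time_s"],2),"tcp",np.round(s["eef_pos"],4),"F",np.round(s["ft_force"],1),"w",round(s["grip_width"],3),"gf",np.round(s["grasp_force"],1)); return s
E
python3 - <<'E'
from h import *
s=info(); p=s["eef_pos"]; ctrl.move_straight([p[0],p[1],.33],v=.25)
a=W(J,[0,.025,.25])[0]
q={}
for k in(0,np.pi,-np.pi):
    j=kin.inverse_kinematics(a,down(J[2]+k)); print(k,None if j is None else np.round(j,2))
    if j is not None:q[k]=j
k=min(q,key=lambda k:abs(q[k][5])); print(k)
ctrl.goto(a,down(J[2]+k))
info("above")
cv2.imwrite("pics/a.png",cv2.resize(imaging.snapshot("scene")[80:260,180:380],None,fx=3,fy=3,interpolation=cv2.INTER_CUBIC))
E
```

```text
0.1 tcp [ 0.1444 -0.5301  0.2306] F [-0.5 -0.3 -0.3] w 1.005 gf 0.0
0 [ 0.01  0.26 -0.24  1.07  0.   -3.03]
3.141592653589793 [ 0.01  0.26 -0.24  1.07  0.    0.11]
-3.141592653589793 [ 0.01  0.26 -0.24  1.07  0.    0.11]
3.141592653589793
above 3.18 tcp [0.5138 0.0791 0.2501] F [-0.   0.3  0.7] w 1.001 gf 0.0
```

View pics/a.png

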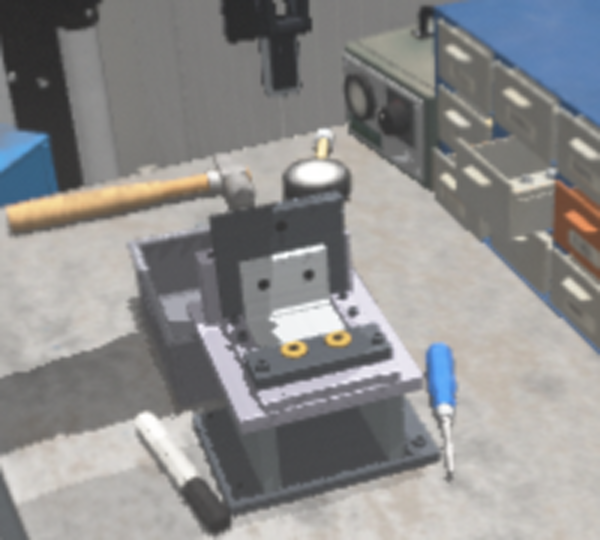

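The picture shows the near finger at about (282,75), centred above the wedge's top edge, which runs from (210,213) to (342,197). I'll descend under a force guard and then grip softly.

Run:
```python
from h import *
g=ctrl.tcp_to_grasp; n=R.from_euler("z",J[2]).apply([0,1,0])
a=W(J,[0,.025,.134])[0]
hit=ctrl.move_straight(a,v=.12,until_force=8); s=info(f"down hit={hit}")
if not hit:
    f0=np.array(s["ft_force"]); ctrl.grasp(20); ctrl.hold(.2); s=info("soft"); print("side N",(np.array(s["ft_force"])-f0)@n)
```

```text
down hit=False 4.35 tcp [0.5141 0.0798 0.1347] F [ 1.   0.2 -0.2] w 0.998 gf 0.0
soft 5.2 tcp [0.5136 0.0798 0.1341] F [-0.9 -0.3  2.5] w 0.154 gf 21.3
side N -0.7782954103702426
```

The grip opening is 0.154 × 85 = 13 mm, which matches the wedge, and the side force is near zero. Next I'll pull it straight up and set it down on the clear bench to the right.

Run:
```python
from h import *
ctrl.grasp(60); p=np.array(ctrl.state()["eef_pos"])
h=ctrl.move_straight(p+[0,0,.02],v=.04,until_force=25); s=info(f"pull {h}")
if h: raise SystemExit
ctrl.move_straight(p+[0,0,.10],v=.12); info("up")
q=least_squares(lambda q:proj("top",[*q,.0])[0]-[385,243],[.5,-.2]).x; print("place",q)
ctrl.move_straight([*q,p[2]+.10],v=.2)
cv2.imwrite("pics/b.png",imaging.snapshot("scene")[100:400,150:550])
ctrl.move_straight([*q,.075],v=.15); info("low")
```

```text
pull False 6.08 tcp [0.5136 0.0797 0.1542] F [ 0.1  0.5 -1.7] w 0.14 gf 58.3
up 6.89 tcp [0.5131 0.0797 0.2334] F [ 0.2  0.1 -2.8] w 0.145 gf 58.4
place [ 0.50170948 -0.17726312]
low 9.58 tcp [ 0.5024 -0.1776  0.0758] F [-0.4  0.7 -2.7] w 0.142 gf 58.4
```

View pics/b.png

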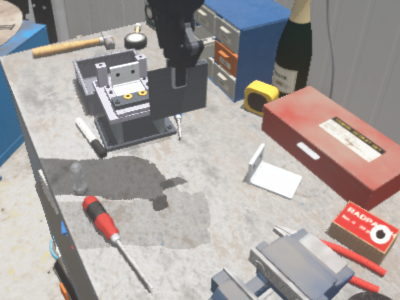

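The picture shows the wedge held upright by its top edge at about (180,87). The bracket is still in the jig at (122,80), and the blank is untouched at (272,175). The spot below is clear, so I'll lower it to contact.

Run:
```python
from h import *
p=np.array(ctrl.state()["eef_pos"])
h=ctrl.move_straight([p[0],p[1],.046],v=.03,until_force=5); info(f"set {h}")
ctrl.let_go(); ctrl.hold(.4); info("open")
ctrl.move_straight([p[0],p[1],.20],v=.15); info("up")
ctrl.grasp(20)
cv2.imwrite("pics/c.png",imaging.snapshot("scene")[100:400,150:550])
```

```text
set True 10.28 tcp [ 0.502  -0.1774  0.0542] F [-0.7  1.   5. ] w 0.145 gf 59.4
open 11.38 tcp [ 0.5011 -0.1769  0.0535] F [-0.6 -0.   0.3] w 0.999 gf 0.2
up 12.5 tcp [ 0.5018 -0.1773  0.1991] F [ 0.3  0.  -0.8] w 1.0 gf 0.0
```

View pics/c.png

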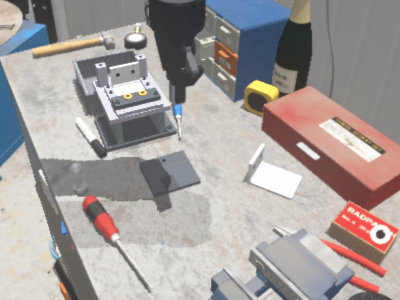

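The wedge has toppled and lies flat on the bench at about (170,172), clear of everything. I'll turn the shut fingers so their 22 mm side faces the push, then lower them into the gap.

Run:
```python
from h import *
info()
a=W(J,[0,-.014,.22])[0]
c=[(k,kin.inverse_kinematics(a,down(J[2]+k))) for k in(np.pi/2,-np.pi/2)]
k=min((x for x in c if x[1] is not None),key=lambda x:abs(x[1][5]))[0]
ctrl.goto(a,down(J[2]+k))
h=ctrl.move_straight(W(J,[0,-.014,.097])[0],v=.1,until_force=6); info(f"down {h}")
if not h:
    h=ctrl.move_straight(W(J,[0,.03,.097])[0],v=.04,until_force=12); info(f"push {h}")
cv2.imwrite("pics/d.png",cv2.resize(imaging.snapshot("scene")[90:260,180:380],None,fx=3,fy=3,interpolation=cv2.INTER_CUBIC))
```

```text
13.32 tcp [ 0.5024 -0.1776  0.2001] F [-0.1 -0.1  0.3] w 0.001 gf 0.0
down False 15.77 tcp [0.5101 0.041  0.0976] F [0.1 0.4 0.8] w 0.004 gf 0.0
push False 17.02 tcp [0.5139 0.085  0.0969] F [-0.   0.1 -0.6] w -0.003 gf 0.0
```

View pics/d.png

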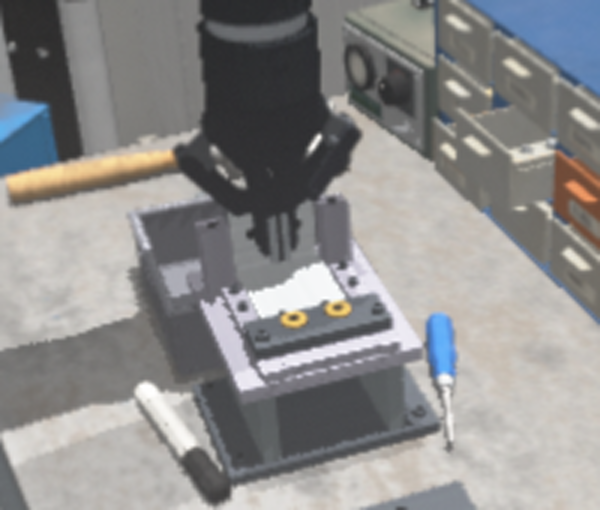

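The picture shows the fingers at about (280,240) behind the upright leg, the leg now between the posts, and the knuckles clear above the post tops. The bracket is sliding freely, so I'll keep pushing past the edge.

Run:
```python
from h import *
for y in(.066,.090,.105):
    h=ctrl.move_straight(W(J,[0,y,.097])[0],v=.06,until_force=15); info(f"push {y} {h}")
    if h: break
ctrl.hold(.4); info()
cv2.imwrite("pics/e.png",cv2.resize(imaging.snapshot("scene")[90:260,180:380],None,fx=3,fy=3,interpolation=cv2.INTER_CUBIC))
```

```text
push 0.066 False 17.82 tcp [0.5177 0.1209 0.097 ] F [ 0.6  0.1 -0.4] w 0.001 gf 0.0
push 0.09 False 18.37 tcp [0.5201 0.1449 0.097 ] F [-0.3  0.3 -0.1] w 0.001 gf 0.0
push 0.105 False 18.77 tcp [0.5216 0.1598 0.097 ] F [ 0.5 -0.4  0.8] w 0.0 gf 0.0
 19.17 tcp [0.5217 0.1593 0.097 ] F [-0.8  0.7 -0.6] w -0.002 gf 0.0
```

View pics/e.png

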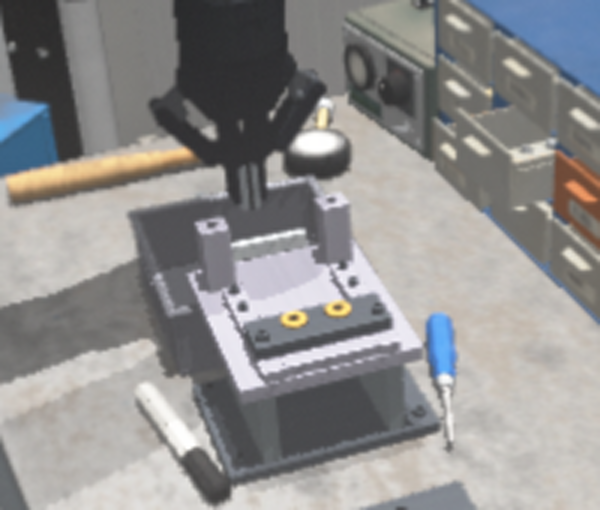

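The bracket has tipped off, but a bright edge is still visible at (270,243) by the table's open end. It may be standing on end in the crate, leaning on the jig. I'll rise and look from both cameras.

Run:
```python
from h import *
ctrl.move_straight(W(J,[0,.105,.17])[0],v=.2)
ctrl.move_straight(W(J,[0,-.06,.22])[0],v=.25); info()
a=imaging.snapshot("scene")[130:220,210:310]; b=imaging.snapshot("top")[190:280,200:300]
cv2.imwrite("pics/f.png",np.hstack([cv2.resize(x,(400,360),interpolation=cv2.INTER_CUBIC) for x in(a,b)]))
for y,z in((.060,.08),(.066,.089),(.060,.100)): print(y,z,[(proj(n,W(J,[0,y,z]))[0]-o)*4 for n,o in(("scene",[210,130]),("top",[200,190]))])
```

```text
20.57 tcp [ 0.5044 -0.0041  0.2191] F [-0.3 -0.8  0.7] w 0.005 gf 0.0
0.06 0.08 [array([236.9930203 , 177.83044362]), array([261.17960584, 185.45972053])]
0.066 0.089 [array([232.52912837, 158.31274385]), array([249.15706623, 183.85903357])]
0.06 0.1 [array([234.04672621, 146.35572352]), array([256.80913073, 184.05909038])]
```

View pics/f.png

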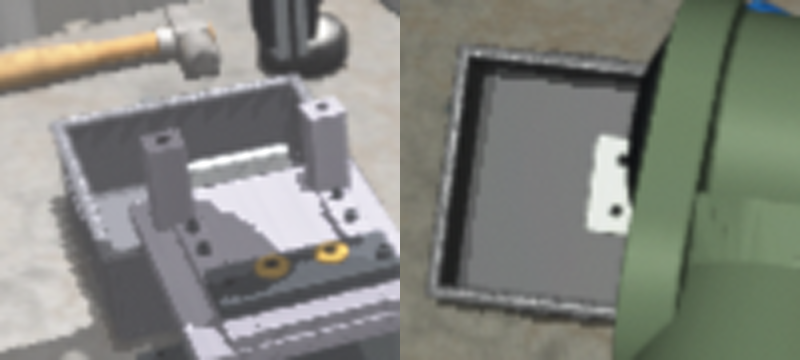

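The right half shows the bracket's short leg, with its two holes, flat on the crate floor at about (610,185). The left half shows the long leg standing up by the table edge, its top about 9 mm above the table at (240,160). So it stands beside or against the jig. I'll nudge that top edge gently towards +y, using the other finger orientation so the knuckles stay clear of the posts.

Run:
```python
from h import *
ctrl.goto(W(J,[0,0.02,.20])[0],down(J[2]+np.pi))
h=ctrl.move_straight(W(J,[0,.030,.0835])[0],v=.06,until_force=5); info(f"down {h}")
if not h:
    for y in(.050,.056,.062,.070):
        h=ctrl.move_straight(W(J,[0,y,.0835])[0],v=.03,until_force=10); info(f"{y} {h}")
        if h: break
ctrl.move_straight(np.array(ctrl.state()["eef_pos"])+[0,0,.10],v=.15)
ctrl.move_straight(W(J,[-.06,-.20,.26])[0],v=.3); info()
a=imaging.snapshot("scene")[130:220,210:310]; b=imaging.snapshot("top")[190:280,200:300]
cv2.imwrite("pics/g.png",np.hstack([cv2.resize(x,(400,360),interpolation=cv2.INTER_CUBIC) for x in(a,b)]))
```

```text
down False 24.3 tcp [0.5143 0.0848 0.0838] F [-0.1  0.9 -0.6] w 0.0 gf 0.0
0.05 False 25.12 tcp [0.516  0.1048 0.0835] F [-0.4  0.2  0.2] w 0.001 gf 0.0
0.056 False 25.47 tcp [0.5167 0.1109 0.0835] F [-0.5 -1.  -0.4] w 0.001 gf 0.0
0.062 False 25.82 tcp [0.5176 0.1167 0.0837] F [-0.2 -1.9  1.3] w -0.002 gf 0.9
0.07 True 26.02 tcp [0.518  0.1177 0.0841] F [ 1.2 -1.7  2.2] w 0.006 gf 1.5
 27.93 tcp [ 0.4307 -0.1371  0.2593] F [ 0.6  1.  -0.5] w 0.004 gf 0.0
```

View pics/g.png

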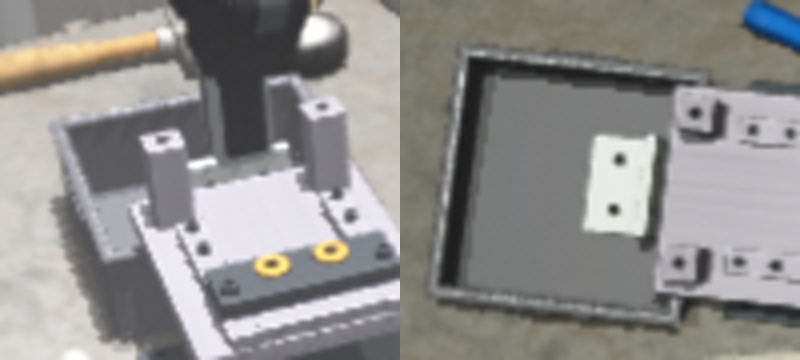

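The bracket now stands inside the crate, short leg at about (590–650, 135–235) in the top view, with only a thin dark gap to the table edge at about x=660. The gap is only a few millimetres, so one more short push will give a safe margin.

Run:
```python
from h import *
ctrl.goto(W(J,[0,0.02,.20])[0],down(J[2]+np.pi))
h=ctrl.move_straight(W(J,[0,.045,.0845])[0],v=.1,until_force=6); info(f"down {h}")
if not h:
    for y in(.060,.066,.072,.078):
        h=ctrl.move_straight(W(J,[0,y,.0845])[0],v=.03,until_force=18); info(f"{y} {h}")
        if h: break
ctrl.move_straight(np.array(ctrl.state()["eef_pos"])+[0,0,.10],v=.2)
ctrl.move_straight(W(J,[-.10,-.20,.26])[0],v=.3); info()
a=imaging.snapshot("scene"); b=imaging.snapshot("top")[180:290,195:415]
cv2.imwrite("pics/h.png",np.vstack([cv2.resize(b,(600,300),interpolation=cv2.INTER_CUBIC),cv2.resize(a[115:235,180:420],(600,300))]))
```

```text
down False 30.29 tcp [0.5161 0.0997 0.0851] F [-0.7  0.6  0.5] w -0.0 gf 0.0
0.06 False 30.94 tcp [0.517  0.1149 0.0845] F [-0.1 -1.2  0.1] w 0.001 gf 0.0
0.066 False 31.29 tcp [0.518  0.1203 0.0849] F [-0.9 -3.5  3.7] w -0.002 gf 4.1
0.072 True 31.52 tcp [0.5184 0.122  0.0859] F [-1.7 -3.8  5.3] w -0.003 gf 5.6
 33.3 tcp [ 0.391  -0.1331  0.2593] F [ 0.5  0.4 -0.6] w -0.002 gf 0.0
```

View pics/h.png

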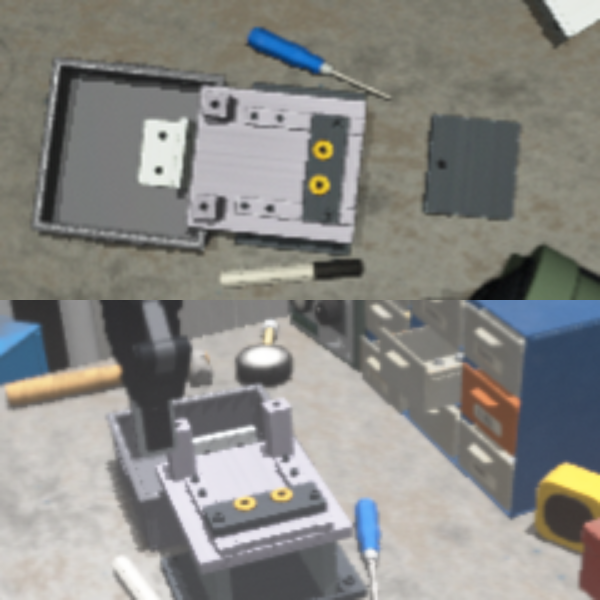

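The top view shows the bracket at about (140–186, 120–187), with a visible dark gap to the table edge at x≈195. The wedge lies on the bench at (472,165). I'll turn those pixels into jig coordinates to check the gap and whether the bracket stands upright.

Run:
```python
from h import *
def inv(u,z):
    px=(np.array(u)+.5)/(600/220)-.5+[195,180]
    return least_squares(lambda q:proj("top",W(J,[*q,z]))[0]-px,[0,.06]).x.round(4)
print("table edge",inv((196,150),.08)); print("leg face top z.089",inv((186,153),.089)); print("foot far edge z.01",inv((140,153),.010), "z .004",inv((140,153),.004))
print("crate far rim",inv((47,150),.058))
print("wedge mid",inv((472,166),.01))
```

```text
table edge [0.0043 0.0574]
leg face top z.089 [0.0006 0.0646]
foot far edge z.01 [-0.0012  0.1179] z .004 [-0.0011  0.1189]
crate far rim [-0.0079  0.1931]
wedge mid [ 0.016  -0.1876]
```

The leg's face is about 5–7 mm clear of the table edge. The foot spans about 50 mm, so the bracket stands upright. Its centre is about 46 mm up, below the 58 mm rim, and about 27 mm from the crate's middle. The wedge lies flat on the bench and the arm is clear, so I'm handing in.

```bash
python3 -c "
from bench import ctrl
print(ctrl.finish_job(), ctrl.state()['time_s'])"
```

```text
the job is handed in; nothing more can be done
the job is handed in; nothing more can be done
```

I handed the job in after about 33 s of the 51 s, without seeing the verdict: the wedge was set down standing and toppled to lie flat on the bench, the bracket slid off the open end and stands upright in the crate about 5–7 mm clear of the jig, and I never went near the undrilled bracket.

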